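# Fold out the handwheel crank of a pellet press and clamp the die

## Task

The die set is standing on the ram of the small pellet press and has to be clamped before pumping. Fold the handwheel's crank handle up until it stands fully upright, then wind the screw down by that handle (clockwise seen from above) until its foot bears firmly on the die: snug, as tight as a light hand makes it, without forcing it. Then let go, and leave the die where it is and the other things on the bench alone.

Things in the scene. Friction and masses are not known exactly. Their poses are not given: they have to be found in the camera images.
- press: Small bench pellet press, pale grey: base casting 170 mm deep (x) by 200 mm wide (y) by 60 mm high, two steel columns 24 mm thick at y = -75 and +75 mm, crosshead over them (75 by 196 mm, top 200 mm above the bench), the lead screw through its middle and a handwheel on top. Origin: centre of its underside, on the screw's axis. Fixed to the bench.
- wheel: Two-spoke aluminium handwheel with lead screw and foot. Origin: on the screw's vertical axis in the mid-plane of the rim, about 245 mm above the bench. Rim 148 mm over all, 16 mm thick, centre line at radius 66 mm; the flat spokes lie along its y axis. Its x axis points outward to the hinge of the folding handle and turns with the wheel; z is up.
- hub_top (a point): Centre of the top of the wheel's hub (44 mm across), on the screw's axis, 8 mm above the rim's mid-plane. Right-hand thread: clockwise seen from above lowers wheel and screw together, 6 mm a turn. The foot meets the die after 1/3 to 1 1/2 turns, not known beforehand. The wheel stays where it is left; running free it drags with about 1.5 N at the handle.
- handle_hinge (a point): The handle's hinge pin, on a lug at the wheel's rim, 66 mm from the screw's axis and 22 mm above the wheel's origin. The pin is level and lies along the rim (along the wheel's y axis). Above the pin the lug stands 7 mm proud; it is 26 mm wide along the pin.
- handle_grip (a point): Where to take hold: on the handle's centre line, 40 mm from the hinge pin. Black round grip 22 mm thick, spinning freely on its spindle, from 14 to 61 mm from the pin. Folded, it lies level from the hinge in towards the screw's axis, its underside 3 mm above the rim's top. Upright, this point is 40 mm straight above the pin. x points from the grip to the pin, y along the pin.
- handle (a joint): Angle of the folding handle, rad: 0 folded flat over the wheel, 1.571 upright against its stop. Its hinge is stiff: it stays at any angle and needs about 1.5 N at the grip to move.
- die: Round steel die, about 52 mm across the foot and 60 mm high, loose on the ram under the screw, a stub nozzle at its side. Origin: centre of its underside. Once the screw's flat foot meets it, the drag at the crank handle grows steadily, by 3 to 6 N for every further 15 degrees: 8 to 14 N along the handle's path, felt while it turns, is snug; 20 N and more is forcing it.
- ram: Steel ram of the press, a cylinder 52 mm across and 50 mm long rising from the base under the die, on the screw's axis; how far it stands out differs from day to day. Origin: centre of its underside. Fixed.
- mortar: White porcelain mortar, open bowl 84 mm across, 45 mm high, near the press. Origin: centre of its underside. Bystander.
- vial: Glass vial with white cap, 26 mm across, 52 mm high, near the press. Origin: centre of its underside. Bystander.
- cap: Loose blue bottle cap, 38 mm across, 20 mm high, near the press. Origin: centre of its underside. Bystander.
- weighboat: Small white weighing dish, 52 mm across, 10 mm high, near the press. Origin: centre of its underside. Bystander.
- amber_bottle: Brown glass bottle with blue cap, 86 mm across, 190 mm high. Origin: centre of its underside. Bystander.
- stopper_bottle: Clear glass-stoppered bottle, 86 mm across, 152 mm high. Origin: centre of its underside. Bystander.
- beaker: Glass beaker, 72 mm across, 95 mm high. Origin: centre of its underside. Bystander.
- cylinder: Glass measuring cylinder, foot 76 mm across, 238 mm high. Origin: centre of its underside. Bystander.
Things that resemble listed ones, but are neither listed nor needed, are in the scene too. What is shaped like the die but blue, green or purple is not meant.

How it is judged (in metres and radians):
On the way, in this order (a step that is already met when the one before it is completed fails the run):
1. the crank handle stands upright (value of joint handle above 1.4 rad), for 0.2 s.
2. with the handle upright, the screw's foot bears on the die with at least 30 N (contact force between die and wheel above 30 N and value of joint handle above 1.1 rad), for 0.2 s.
At the end, for the whole second after the job is handed in: The die stands upright on the ram within 6 mm of its axis, at rest, with the screw's foot bearing on it with 30 to 300 N (contact force between die and wheel between 30 and 300 N and horizontal distance between die and ram below 0.006 m and angle between die's own z axis and vertical below 0.06 rad and linear speed of die below 0.02 m/s); the robot touches nothing.
It fails at once if the screw is forced: more than 300 N on the die (contact force between die and wheel above 300 N).
It fails at once if the wheel is wound (more than a quarter turn in all) while the handle is not unfolded (value of joint handle below 0.8 rad and distance of wheel from where it was at the start of the episode above 0.0015 m).
It fails at once if the die is shifted by more than 8 mm or tipped (horizontal distance between die and ram above 0.008 m or angle between die's own z axis and vertical above 0.15 rad).
It fails at once if another thing on the bench is moved by more than 30 mm or knocked over (distance of any of mortar, vial, cap, weighboat, amber_bottle, stopper_bottle, beaker, cylinder from where it was at the start of the episode above 0.03 m or angle between any of mortar, vial, cap, weighboat, amber_bottle, stopper_bottle, beaker, cylinder's own z axis and vertical above 0.35 rad).
It also fails if it takes over 58 s, if anything falls off the work surface, if the arm or the gripper's body presses on something with over 40 N, if the wrist force passes 120 N, or if a joint passes its speed limit or range.

## Robot

A 6-joint arm with a two-finger parallel gripper is mounted at the origin on the work surface. World frame = base frame: x ahead of the robot, y to its left, z up, the work surface at z = 0. Lengths are in m, angles in degrees, forces in N, time in s.
With the tool pointing down it reaches from about 0.4 to 0.825 m from the base axis. Payload 7 kg.
Tool frame: the origin (TCP) lies at the very end of the fingers, on their centre line; the grasp point (between the pads) lies 19 mm behind it (ctrl.grip_point_offset is the distance from the TCP to the grasp point, in m); x points along the fingers, z is the direction in which the jaws open and shut, and the axes are right-handed (so a half turn about x gives the same grasp; the last joint's range is limited). The gripper opens to 88 mm and grips with 3 to 60 N. Pads are 19 mm wide; open, the fingers measure 130 mm over their backs; the gripper's body (78 mm by 193 mm) begins 47 mm behind the grasp point.
Start: joints at [83.6, 20.546, 0.682, 0, -70.136, -16.507], TCP at [0.263, 0.622, 0.227] pointing down, gripper open.
Joint ranges: [-176.03, 176.03], [-82.01, 121.73], [-58.28, 71.71], [-173.87, 95.51], [-174.79, -0.11], [-173.66, 173.66]. Speed limits (degrees/s): [136.94, 136.94, 172.46, 180, 180, 180].

## Interface

Orientations are given as [roll, pitch, yaw] about the fixed x, y, z axes, in that order (R = Rz(yaw) Ry(pitch) Rx(roll)).
In Python, from plant import get_obs, snapshot, calibration, close_job, ctrl gives the robot as it stands.
- The arm moves only by the tool move_arm, never from a script. Its argument "commands" is a list that holds one entry, the list of rows, each a list of 4 numbers: the shift along the tool's x, y, z in cm, then the turn about the tool's x in rad. In form: [[[dx, dy, dz, spin], ...]]. A call has 1 to 8 rows; each row shifts and turns the commanded pose from where the row before left it, along the tool's axes as they then stand; what a row does not reach is not made up. A row lasts 1/10 s, in which the tool goes at most 50 mm and 8.59 degrees, less where a joint would pass 70% of its speed; a pose out of reach is approached as far as the arm can. A call with a gripper value outside its range is refused whole. "jaw" is the finger opening in cm, from 0 to 8.76, set as the call begins (left out, the last holds). The fingers move at their own pace and stop on an object; the grip force is fixed at half the most. Time passes only in rows, so rows that do not move let the fingers close. It gives the time, the measured TCP pose, the force and the opening at its end, in the units of the state.
- get_obs(): the state, without advancing time (a new reading comes with each control period).
- snapshot(name): name is "scene" or "side" or "wrist"; returns (picture, depth): 420x560x3 uint8, red, green, blue; 420x560 float32, m along the optical axis (not along the pixel's ray), 0 where there is no reading.
- calibration(name): a dict with "mtx" (3x3 intrinsics, pixels), "T" (4x4, takes a point from camera to world coordinates); the wrist camera has in their place "tool_from_camera" (4x4, takes a point from camera to tool coordinates, whose origin is the TCP and whose axes are the tool frame's). Camera axes: x right, y up, looking along -z (the intrinsics and any distortion apply to the point x, -y, -z); pixel columns grow to the right and rows downward; lengths in m; the calibration is good to about 2 mm. A picture is of the moment at which its call begins: read the wrist's pose just before it. calibration takes no time and is no camera call.
- close_job(): hands the job in, once; it reports no verdict.
The state is a dict: "clock": time; "joint_pos": joint angles; "qvel": joint speeds; "tau": joint torques, N m; "tool_pos": TCP position; "orientation": TCP orientation; "force": force on the tool from outside, world axes, zero at the start; "moment": the same for the moment, N m; "opening": finger opening in m.
Only numpy, scipy, OpenCV 4.12 (cv2) and the standard library are available. Lean on these libraries where they do the work, as an engineer would, in place of code of your own. Each camera call takes 0.05 s, during which the arm holds its last target. There are 200 camera calls.

## Working session

There is one attempt and no reset: what is moved stays moved. The work goes in short steps, Python scripts to look and compute and a tool call to move; the robot and the scene stay as the last step left them, time stands still between calls to the robot, and variables do not carry over. Pictures are saved under pics/ and viewed, about 8 in all and at most 12, crops included, and the job is handed in when it is done.

Besides the shell and the picture viewer there is one more tool, called after ">>>" as name(argument=value, ...), one argument or row to a line, values as JSON. move_arm: Moves the arm, as the interface text tells. Its arguments: {"type":"object","properties":{"commands":{"type":"array"},"jaw":{"type":"number"}},"required":["commands"]}

```bash
ls; mkdir -p pics
python3 - <<'E'
from plant import *
import cv2,numpy as np
o=get_obs();print({k:np.round(v,3).tolist() for k,v in o.items()})
ims=[]
for n in["scene","side"]:
    p,d=snapshot(n);np.savez(f"pics/{n}0.npz",p=p,d=d);cv2.imwrite(f"pics/{n}0.png",p[:,:,::-1])
    c=calibration(n);print(n,{k:np.round(v,3).tolist() for k,v in c.items()})
E
```

```text
pics
{'clock': 0.0, 'joint_pos': [83.6, 20.589, 0.635, -0.019, -70.136, -16.508], 'qvel': [-0.004, -0.02, -0.001, 0.078, 0.053, -0.047], 'tau': [-0.002, -58.272, 29.304, 6.997, 0.007, -0.0], 'tool_pos': [0.263, 0.621, 0.226], 'orientation': [5.381, 89.908, -107.533], 'force': [0.417, 0.305, -0.07], 'moment': [-0.002, 0.023, -0.041], 'opening': 0.088}
scene {'mtx': [[478.273, 0.0, 280.621], [0.0, 478.273, 208.881], [0.0, 0.0, 1.0]], 'T': [[0.33, -0.585, 0.741, 1.754], [0.944, 0.204, -0.259, -0.424], [0.0, 0.785, 0.619, 1.2], [0.0, 0.0, 0.0, 1.0]]}
side {'mtx': [[396.374, 0.0, 285.942], [0.0, 396.374, 210.821], [0.0, 0.0, 1.0]], 'T': [[0.937, 0.193, -0.291, 0.199], [-0.349, 0.497, -0.795, -0.999], [-0.009, 0.846, 0.533, 0.806], [0.0, 0.0, 0.0, 1.0]]}
```

View pics/scene0.png

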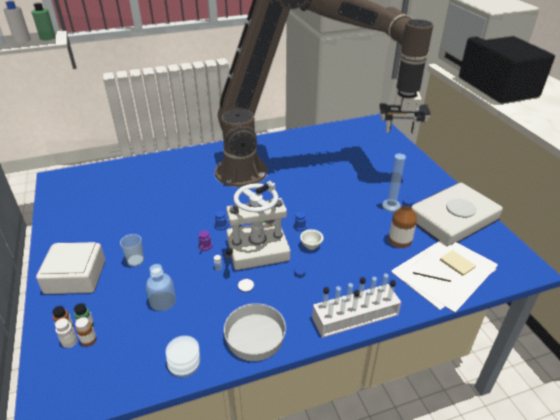

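View pics/side0.png

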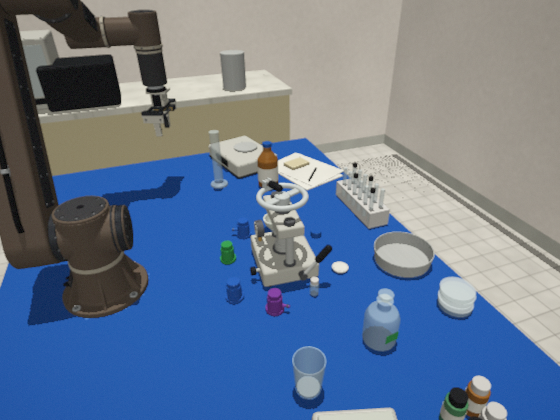

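Scene view: press with the wheel at about (255,198), black handle near (265,187). Side view: wheel at (283,197), handle near (272,186). The die between the columns is the steel one; the blue, green and purple ones stand on the bench.

```bash
cat > h.py <<'E'
import numpy as np,cv2
from plant import *
def cloud(n,d,c=None,T=None):
    c=c or calibration(n);K=c["mtx"];T=c["T"] if T is None else T
    v,u=np.mgrid[:d.shape[0],:d.shape[1]]
    P=np.stack([(u-K[0][2])/K[0][0]*d,-(v-K[1][2])/K[1][1]*d,-d],-1)
    return P@np.array(T)[:3,:3].T+np.array(T)[:3,3]
def proj(n,P,T=None):
    c=calibration(n);K=c["mtx"];T=np.array(c["T"] if T is None else T)
    q=(np.atleast_2d(P)-T[:3,3])@T[:3,:3]
    return np.c_[K[0][2]+K[0][0]*q[:,0]/-q[:,2],K[1][2]-K[1][1]*q[:,1]/-q[:,2]]
def circ(X):
    A=np.c_[2*X,np.ones(len(X))];s=np.linalg.lstsq(A,(X**2).sum(1),rcond=None)[0]
    return s[:2],np.sqrt(s[2]+s[:2]@s[:2])
E
python3 - <<'E'
from h import *
out=[]
for n,(x0,y0,w,h) in {"scene":(205,165,100,110),"side":(235,165,100,110)}.items():
    z=np.load(f"pics/{n}0.npz");p,d=z["p"],z["d"];P=cloud(n,d)
    sub=np.zeros(d.shape,bool);sub[y0:y0+h,x0:x0+w]=1
    m=sub&(d>0)&(P[...,2]>.243)&(P[...,2]<.262)&(p.min(2)>110)
    X=P[m][:,:2];c=np.median(X,0)
    for _ in range(6):
        r=np.linalg.norm(X-c,axis=1);k=(r>.055)&(r<.08);c,R=circ(X[k])
    print(n,k.sum(),c,R,np.median(P[m][:,2]))
    b=sub&(d>0)&(P[...,2]>.255)&(p.max(2)<80)
    print("black",b.sum(),P[b].mean(0),P[b].min(0),P[b].max(0), np.argwhere(b).mean(0))
    for zc in(.245,.27,.285): 
        q=sub&(d>0)&(P[...,2]>zc);print(zc,q.sum(),P[q].mean(0) if q.any() else 0)
    out.append(cv2.resize(p[y0:y0+h,x0:x0+w,::-1],None,fx=4,fy=4,interpolation=cv2.INTER_CUBIC))
cv2.imwrite("pics/crop1.png",np.hstack(out))
E
```

```text
scene 415 [ 0.52685104 -0.08359911] 0.06634080954519511 0.25014030079572863
black 53 [ 0.52001958 -0.0579494   0.27159271] [ 0.5099354  -0.07771977  0.25881235] [ 0.53030752 -0.03573076  0.28058356] [188.69811321 262.03773585]
0.245 643 [ 0.52933704 -0.07999332  0.25471931]
0.27 79 [ 0.51221987 -0.04815541  0.2747426 ]
0.285 0 0
side 490 [ 0.51980207 -0.08607613] 0.06582030482352488 0.2492439976007731
black 100 [ 0.50831646 -0.0628      0.26999399] [ 0.49235321 -0.08082793  0.25593814] [ 0.5264242  -0.03960311  0.27763317] [185.76 274.7 ]
0.245 755 [ 0.51542854 -0.08496467  0.25362701]
0.27 91 [ 0.50550007 -0.05030951  0.27337816]
0.285 0 0
```

View pics/crop1.png

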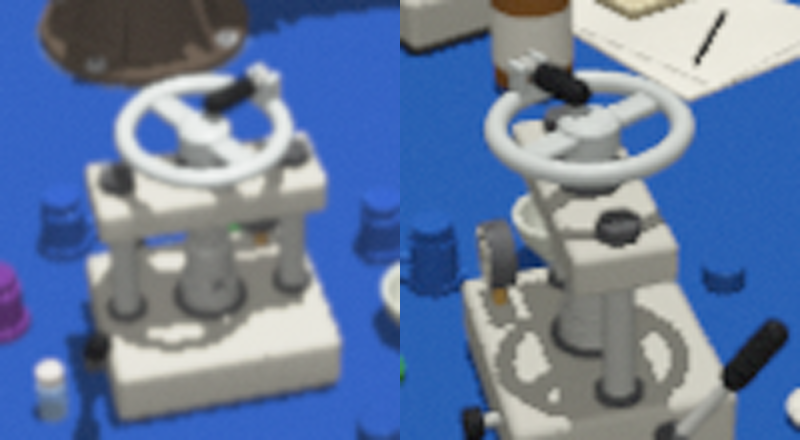

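Both views agree: wheel centre about (0.523,-0.085), rim radius 66 mm (as given), and the hinge at bearing about 112°, with the handle folded inward. The die under the screw is the steel one at crop (210,270). I'll work out the approach next.

```bash
cat >> h.py <<'E'
from scipy.spatial.transform import Rotation as Rn
def tool():
    o=get_obs();R=Rn.from_euler("xyz",o["orientation"],degrees=True).as_matrix();return np.array(o["tool_pos"]),R,o
def delta(target):
    p,R,o=tool();return np.round(R.T@(np.array(target)-p)*100,2)
E
python3 - <<'E'
from h import *
p,R,o=tool();print(R.round(3))
print("z bearing",np.degrees(np.arctan2(R[1,2],R[0,2])))
for b in(22,202):
  s=np.radians(b);z=np.array([np.cos(s),np.sin(s),0]);print(b,np.arctan2(-R[:,1]@z,R[:,2]@z))
print(delta([p[0],p[1],.38]),delta([.505,-.055,.38]))
c=calibration("wrist");print({k:np.round(v,3).tolist() for k,v in c.items()})
E
```

```text
[[-0.     0.921 -0.389]
 [-0.001 -0.389 -0.921]
 [-1.     0.     0.001]]
z bearing -112.9123119505974
22 -2.3546634205458967
202 0.7869292330438964
[-15.43   0.     0.02] [-15.35  48.66  52.88]
{'mtx': [[365.845, 0.0, 281.411], [0.0, 365.845, 207.207], [0.0, 0.0, 1.0]], 'tool_from_camera': [[-0.0, 0.247, -0.969, -0.158], [0.001, 0.969, 0.247, 0.066], [1.0, -0.001, -0.0, -0.0], [0.0, 0.0, 0.0, 1.0]]}
```

>>> move_arm(
  commands=[
    [[-3.9, 0, 0, 0], [-3.9, 0, 0, 0], [-3.9, 0, 0, 0], [-3.7, 0, 0, 0], [0, 3.04, 3.3, 0], [0, 3.04, 3.3, 0], [0, 3.04, 3.3, 0], [0, 3.04, 3.3, 0]],
  ],
)

```text
clock: 0.9
tool_pos: [0.3235, 0.4511, 0.3801]
orientation: [-5.5, 90.0, -118.4]
force: [0.8, 0.0, 0.3]
opening: 0.0879
```

>>> move_arm(
  commands=[
    [[0, 3.04, 3.3, 0], [0, 3.04, 3.3, 0], [0, 3.04, 3.3, 0], [0, 3.04, 3.3, 0], [0, 3.04, 3.3, 0], [0, 3.04, 3.3, 0], [0, 3.04, 3.3, 0], [0, 3.04, 3.3, 0]],
  ],
)

```text
clock: 1.7
tool_pos: [0.4446, 0.1131, 0.3806]
orientation: [-178.9, 90.0, 68.3]
force: [1.5, 1.0, -0.0]
opening: 0.0879
```

>>> move_arm(
  commands=[
    [[0, 3.04, 3.3, 0], [0, 3.04, 3.3, 0], [0, 3.04, 3.3, 0], [0, 3.04, 3.3, 0], [0, 0, 0, 0.13], [0, 0, 0, 0.13], [0, 0, 0, 0.13], [0, 0, 0, 0.13]],
  ],
)

```text
clock: 2.5
tool_pos: [0.505, -0.0543, 0.3801]
orientation: [-34.8, 89.9, -177.9]
force: [0.5, -0.3, -0.4]
opening: 0.0873
```

>>> move_arm(
  commands=[
    [[0, 0, 0, 0.13], [0, 0, 0, 0.14], [0, 0, 0, 0], [0, 0, 0, 0]],
  ],
)

```text
clock: 2.9
tool_pos: [0.5052, -0.0539, 0.3803]
orientation: [-21.3, 90.0, -179.3]
force: [0.1, 0.3, 0.5]
opening: 0.0873
```

Run:
```python
from h import *
p,R,o=tool();print(p,R.round(3),o["force"],o["joint_pos"],o["clock"])
im,d=snapshot("wrist");np.savez("pics/w1.npz",p=im,d=d,tp=p,R=R);cv2.imwrite("pics/w1.png",im[:,:,::-1])
```

```text
[ 0.50515786 -0.05392874  0.38034039] [[-0.     0.376 -0.927]
 [-0.    -0.927 -0.376]
 [-1.    -0.     0.   ]] [0.12184411 0.29721748 0.46187536] [ 1.60826404e+01  8.47685430e-01 -4.34171859e+00 -6.27586716e-03
 -8.48333494e+01  5.98574529e+00] 2.9
```

View pics/w1.png

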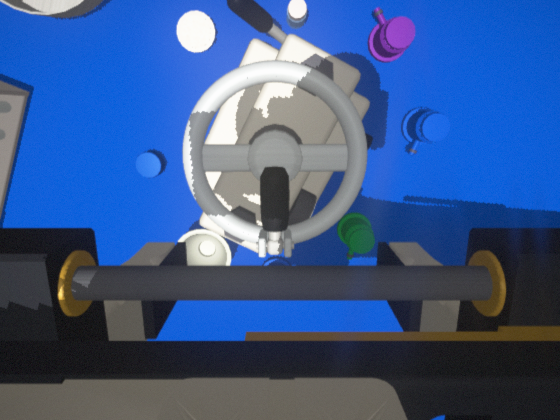

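Wrist view: the rim is centred at about (275,155), the black grip runs from (274,170) to (275,230), and the lug is at (275,242). The handle already lies perpendicular to the jaws' opening direction. Now to measure it.

```bash
cat >> h.py <<'E'
def wT(p,R):
    T=np.eye(4);T[:3,:3]=R;T[:3,3]=p;return T@np.array(calibration("wrist")["tool_from_camera"])
E
python3 - <<'E'
from h import *
z=np.load("pics/w1.npz");im,d,p,R=[z[k] for k in("p","d","tp","R")]
P=cloud("wrist",d,T=wT(p,R));v,u=np.mgrid[:420,:560]
sub=(v<250)&(u>150)&(u<400)&(d>0)
m=sub&(P[...,2]>.24)&(P[...,2]<.265)&(im.min(2)>70);X=P[m][:,:2];c=np.array([.523,-.085])
for _ in range(8):
    r=np.linalg.norm(X-c,axis=1);k=(r>.055)&(r<.078);c,rad=circ(X[k])
zz=P[m][k][:,2];print("rim",k.sum(),c,rad,np.percentile(zz,[5,50,95,99]))
b=sub&(P[...,2]>.255)&(im.max(2)<70)&(v>160);B=P[b]
print("black",b.sum(),np.argwhere(b).min(0),np.argwhere(b).max(0),B.mean(0),np.percentile(B[:,2],[50,95]))
e=np.linalg.svd(B[:,:2]-B[:,:2].mean(0))[2][0];print("axis",np.degrees(np.arctan2(e[1],e[0])))
l=sub&(P[...,2]>.262)&(im.min(2)>70)&(v>215);print("lug",l.sum(),P[l].mean(0),P[l].max(0))
for n,q in(("black",B.mean(0)),("lug",P[l].mean(0))):
    w=q[:2]-c;print(n,np.degrees(np.arctan2(w[1],w[0])),np.linalg.norm(w))
E
```

```text
rim 10267 [ 0.52213274 -0.08208699] 0.06482691046255339 [0.24563467 0.25071781 0.25264015 0.2535653 ]
black 1786 [167 172] [249 391] [ 0.5110749  -0.05746242  0.28322487] [0.27512285 0.38455853]
axis -157.98681360826316
lug 856 [ 0.50891529 -0.0346339   0.30887572] [ 0.56264378 -0.0117859   0.39464998]
black 114.18280907273038 0.0269934318514038
lug 105.56449619075936 0.04925948755407273
```

Run:
```python
from h import *
z=np.load("pics/w1.npz");im,d,p,R=[z[k] for k in("p","d","tp","R")]
P=cloud("wrist",d,T=wT(p,R));v,u=np.mgrid[:420,:560];c=np.array([.5221,-.0821])
sub=(v<255)&(u>255)&(u<296)&(d>0)&(P[...,2]<.3)
b=sub&(P[...,2]>.262)&(im.max(2)<70)&(v>160);B=P[b]
e=np.linalg.svd(B[:,:2]-B[:,:2].mean(0))[2][0];print("axis",np.degrees(np.arctan2(e[1],e[0])),b.sum(),np.percentile(B[:,2],[50,95]))
l=sub&(P[...,2]>.262)&(im.min(2)>70)&(v>222)
for n,q in(("black",B.mean(0)),("lug",P[l].mean(0))):
    w=q[:2]-c;print(n,q,np.degrees(np.arctan2(w[1],w[0])),np.linalg.norm(w))
g=c+.030*np.array([np.cos(np.radians(112)),np.sin(np.radians(112))]);print(g)
for zt in(.31,.250): print(delta([*g,zt]))
```

```text
axis 113.06509255619433 1638 [0.27490215 0.27715057]
black [ 0.5115321  -0.05689964  0.27418542] 112.75098501010639 0.027326521100850886
lug [ 0.49806298 -0.02303583  0.27104117] 112.14458064257518 0.06376797814164029
[ 0.5108618  -0.05428448]
[ 7.04  0.25 -0.51]
[13.04  0.25 -0.51]
```

Hinge bearing 112.4°, axis height 0.266 and lug radius 64 mm all fit the description. I'll narrow the jaws, descend and grip.

>>> move_arm(
  commands=[
    [[0, 0.25, -0.5, 0], [3, 0, 0, 0], [3, 0, 0, 0], [2, 0, 0, 0], [1, 0, 0, 0], [0, 0, 0, 0], [0, 0, 0, 0]],
  ],
  jaw=3.4,
)

```text
clock: 3.65
tool_pos: [0.5115, -0.0545, 0.2915]
orientation: [145.7, 89.9, -12.5]
force: [0.5, -0.7, -0.2]
opening: 0.0377
```

Run:
```python
from h import *
p,R,o=tool();print(p,o["opening"],o["force"],delta([.5107,-.0543,.252]))
im,d=snapshot("wrist");cv2.imwrite("pics/w2.png",im[:,:,::-1])
```

```text
[ 0.51154305 -0.0544613   0.29153842] 0.03765673799934702 [ 0.51710302 -0.72829168 -0.15678147] [ 3.95 -0.05  0.08]
```

View pics/w2.png

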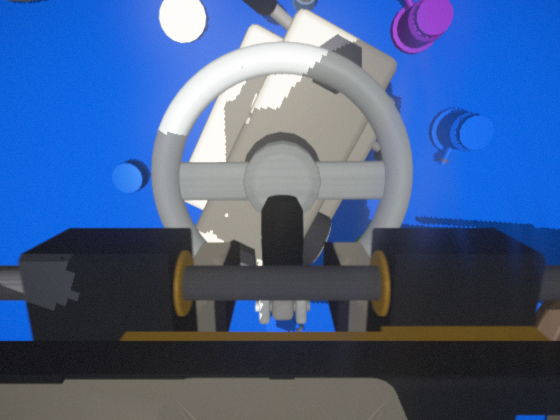

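Jaws straddle the grip symmetrically (grip at column 283, finger gap 238–330). Descend and close.

>>> move_arm(
  commands=[
    [[1.5, 0, 0.08, 0], [1.5, 0, 0, 0], [0.9, 0, 0, 0], [0, 0, 0, 0]],
  ],
)

```text
clock: 4.1
tool_pos: [0.5099, -0.0547, 0.2512]
orientation: [-12.7, 89.9, -170.8]
force: [0.1, -0.4, 1.0]
opening: 0.034
```

>>> move_arm(
  commands=[
    [[0, 0, 0, 0], [0, 0, 0, 0], [0, 0, 0, 0], [0, 0, 0, 0], [0, 0, 0, 0], [0, 0, 0, 0]],
  ],
  jaw=0.5,
)

```text
clock: 4.7
tool_pos: [0.5109, -0.0546, 0.2523]
orientation: [160.9, 89.9, 2.8]
force: [3.4, 0.8, 3.7]
opening: 0.0215
```

>>> move_arm(
  commands=[
    [[-0.35, -0.02, 0, 0], [-0.35, -0.05, 0, 0], [-0.34, -0.09, 0, 0], [-0.33, -0.12, 0, 0], [-0.32, -0.15, 0, 0], [-0.31, -0.18, 0, 0], [-0.28, -0.21, 0, 0], [-0.26, -0.24, 0, 0]],
  ],
)

```text
clock: 5.5
tool_pos: [0.5063, -0.0456, 0.276]
orientation: [37.0, 89.9, -121.2]
force: [8.4, -5.9, -8.3]
opening: 0.0213
```

>>> move_arm(
  commands=[
    [[-0.24, -0.26, 0, 0], [-0.2, -0.28, 0, 0], [-0.18, -0.31, 0, 0], [-0.15, -0.32, 0, 0], [-0.12, -0.33, 0, 0], [-0.09, -0.34, 0, 0], [-0.05, -0.35, 0, 0], [-0.02, -0.35, 0, 0]],
  ],
)

```text
clock: 6.3
tool_pos: [0.4977, -0.0238, 0.2893]
orientation: [94.9, 89.7, -63.3]
force: [4.4, -12.6, 7.4]
opening: 0.0208
```

Run:
```python
from h import *
p,R,o=tool();print(p,o["opening"],o["force"],o["clock"]);w=p[:2]-[.5221,-.0821];print(np.hypot(*w),np.degrees(np.arctan2(w[1],w[0])))
out=[]
for n,(x0,y0) in {"scene":(205,145),"side":(235,145)}.items():
    im,d=snapshot(n);np.savez(f"pics/{n}1.npz",p=im,d=d);out.append(cv2.resize(im[y0:y0+110,x0:x0+100,::-1],None,fx=4,fy=4,interpolation=cv2.INTER_CUBIC))
cv2.imwrite("pics/crop2.png",np.hstack(out))
```

```text
[ 0.49766168 -0.02384007  0.28927695] 0.02080713693263458 [  4.3750106  -12.60883518   7.41910936] 6.3
0.06317792979824233 112.75661431422564
```

View pics/crop2.png

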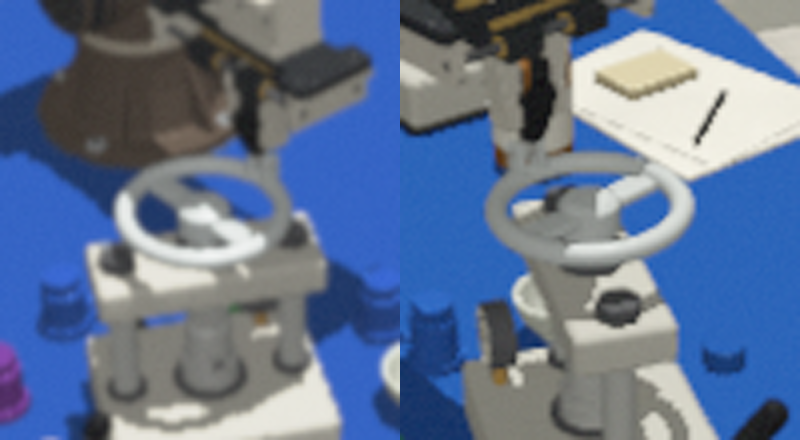

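Side and scene crops show the handle standing about upright between the fingers. I'll nudge outward a little against the stop, then open to relieve stress and check.

>>> move_arm(
  commands=[
    [[0, -0.2, 0, 0], [0, -0.1, 0, 0], [0, 0, 0, 0], [0, 0, 0, 0]],
  ],
)

```text
clock: 6.8
tool_pos: [0.4966, -0.0212, 0.2896]
orientation: [99.9, 89.7, -58.3]
force: [3.6, -11.4, 9.9]
opening: 0.0201
```

>>> move_arm(
  commands=[
    [[0, 0, 0, 0], [0, 0, 0, 0], [0, 0, 0, 0]],
  ],
  jaw=3.0,
)

```text
clock: 7.1
tool_pos: [0.4948, -0.0184, 0.2868]
orientation: [-25.7, 89.9, 176.1]
force: [1.0, 0.9, 0.4]
opening: 0.0292
```

Run:
```python
from h import *
p,R,o=tool();print(p,R.round(3),o["opening"],o["force"],o["clock"]);w=p[:2]-[.5221,-.0821];print(np.hypot(*w),np.degrees(np.arctan2(w[1],w[0])))
out=[]
for n,(x0,y0) in {"scene":(205,145),"side":(235,145)}.items():
    im,d=snapshot(n);np.savez(f"pics/{n}2.npz",p=im,d=d);P=cloud(n,d)
    v,u=np.mgrid[:420,:560];r=np.linalg.norm(P[...,:2]-[.497,-.021],axis=-1)
    b=(d>0)&(im.max(2)<60)&(r<.035)&(P[...,2]>.28)&(P[...,2]<.335)
    for a in np.arange(.28,.335,.01):
        k=b&(P[...,2]>=a)&(P[...,2]<a+.01)
        if k.sum()>3: print(n,a.round(3),k.sum(),P[k].mean(0).round(4),np.argwhere(k).mean(0))
    print(n,proj(n,[[.497,-.021,.267],[.497,-.021,.307]]))
    out.append(cv2.resize(im[y0:y0+70,x0+20:x0+90,::-1],None,fx=5,fy=5,interpolation=cv2.INTER_CUBIC))
cv2.imwrite("pics/crop3.png",np.hstack(out))
```

```text
[ 0.49480929 -0.01842302  0.28676236] [[-0.002  0.372 -0.928]
 [ 0.    -0.928 -0.372]
 [-1.    -0.001  0.002]] 0.029239147170232686 [0.99333733 0.90365981 0.37168104] 7.1
0.06927871385242938 113.19902969008665
scene 0.28 5 [ 0.5062 -0.0283  0.2851] [181.4 269.2]
scene 0.29 8 [ 0.5084 -0.0296  0.294 ] [179.625 269.   ]
scene 0.3 14 [ 0.509  -0.0346  0.3046] [177.35714286 267.57142857]
scene 0.31 14 [ 0.5052 -0.0363  0.3145] [174.35714286 266.64285714]
scene 0.32 18 [ 0.5024 -0.0364  0.3236] [171.61111111 266.33333333]
scene [[270.47962121 183.90900182]
 [270.32509641 174.06480661]]
side 0.28 13 [ 0.4976 -0.0348  0.2858] [177.15384615 267.76923077]
side 0.29 20 [ 0.4963 -0.038   0.2954] [174.7 267.6]
side 0.3 20 [ 0.4982 -0.0405  0.3055] [171.75 268.4 ]
side 0.31 26 [ 0.5004 -0.0393  0.3162] [168.         268.88461538]
side 0.32 30 [ 0.5054 -0.0303  0.3241] [163.86666667 269.46666667]
side [[266.31869692 180.91614624]
 [265.82014785 168.4751772 ]]
```

View pics/crop3.png

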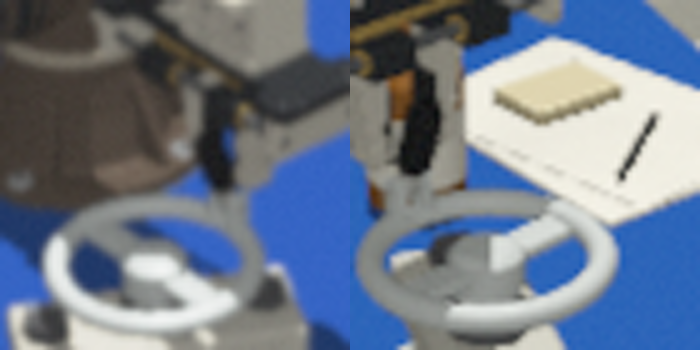

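The crop shows the handle leaning about 10° inward still (side view: column 267.7 at its foot, 269.5 at the top; true vertical would go slightly left). I'll regrip higher up and pull outward to the stop.

>>> move_arm(
  commands=[
    [[-1.2, 0.5, 0, 0], [0, 0.5, 0, 0], [0, 0, 0, 0]],
  ],
)

```text
clock: 7.5
tool_pos: [0.4998, -0.0282, 0.2999]
orientation: [174.1, 90.0, 15.9]
force: [-0.7, 0.3, -0.8]
opening: 0.0299
```

>>> move_arm(
  commands=[
    [[0, 0, 0, 0], [0, 0, 0, 0], [0, 0, 0, 0], [0, 0, 0, 0]],
  ],
  jaw=0.5,
)

```text
clock: 7.9
tool_pos: [0.4992, -0.0278, 0.2992]
orientation: [7.2, 90.0, -151.0]
force: [0.3, -1.2, -1.3]
opening: 0.021
```

>>> move_arm(
  commands=[
    [[0, -0.3, 0, 0], [0, -0.3, 0, 0], [0, -0.3, 0, 0], [0, 0, 0, 0]],
  ],
)

```text
clock: 8.3
tool_pos: [0.4964, -0.0207, 0.3005]
orientation: [98.1, 89.8, -60.1]
force: [1.6, -6.9, 2.3]
opening: 0.0211
```

>>> move_arm(
  commands=[
    [[0, -0.2, 0, 0], [0, -0.2, 0, 0], [0, 0, 0, 0], [0, 0, 0, 0]],
  ],
)

```text
clock: 8.7
tool_pos: [0.4951, -0.0172, 0.3007]
orientation: [101.6, 89.8, -56.5]
force: [2.3, -7.8, 3.2]
opening: 0.0209
```

>>> move_arm(
  commands=[
    [[0, -0.2, 0, 0], [0, -0.1, 0, 0], [0, 0, 0, 0], [0, 0, 0, 0]],
  ],
)

```text
clock: 9.1
tool_pos: [0.494, -0.0145, 0.3008]
orientation: [102.4, 89.8, -55.8]
force: [1.7, -7.2, 4.2]
opening: 0.0209
```

>>> move_arm(
  commands=[
    [[0, -0.2, 0, 0], [0, -0.1, 0, 0], [0, 0, 0, 0], [0, 0, 0, 0]],
  ],
)

```text
clock: 9.5
tool_pos: [0.4928, -0.0115, 0.3007]
orientation: [100.9, 89.8, -57.3]
force: [1.3, -7.4, 3.8]
opening: 0.0201
```

Run:
```python
from h import *
out=[]
for n,(x0,y0) in {"scene":(225,145),"side":(240,145)}.items():
    im,d=snapshot(n);out.append(cv2.resize(im[y0:y0+70,x0:x0+70,::-1],None,fx=5,fy=5,interpolation=cv2.INTER_CUBIC))
cv2.imwrite("pics/crop4.png",np.hstack(out))
```

```text
(no output)
```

View pics/crop4.png

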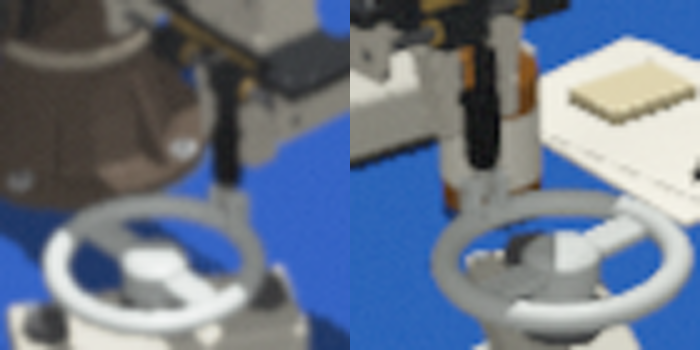

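Now vertical in both views (pads slid past at constant ~7.5 N, i.e. handle on its stop). Recenter on it and print the circle table.

>>> move_arm(
  commands=[
    [[0, 0, 0, 0], [0, 0, 0, 0], [0, 0, 0, 0]],
  ],
  jaw=3.0,
)

```text
clock: 9.9
tool_pos: [0.492, -0.0098, 0.2992]
orientation: [-65.6, 90.0, 136.2]
force: [0.3, -0.1, -0.3]
opening: 0.0298
```

Run:
```python
from h import *
p,R,o=tool();print(p,o["force"],delta([.497,-.0211,.294]),R.round(3))
a=np.radians(np.arange(0,361,10));y=-6.6*np.cos(a);z=-6.6*np.sin(a)
for i in range(36): print(i*10+10,np.diff(y)[i].round(2),np.diff(z)[i].round(2),end=" | ")
```

```text
[ 0.49203383 -0.00979556  0.29922668] [ 0.2911792  -0.0627365  -0.28900331] [ 0.52  1.23 -0.04] [[-0.     0.372 -0.928]
 [ 0.    -0.928 -0.372]
 [-1.    -0.001  0.   ]]
10 0.1 -1.15 | 20 0.3 -1.11 | 30 0.49 -1.04 | 40 0.66 -0.94 | 50 0.81 -0.81 | 60 0.94 -0.66 | 70 1.04 -0.49 | 80 1.11 -0.3 | 90 1.15 -0.1 | 100 1.15 0.1 | 110 1.11 0.3 | 120 1.04 0.49 | 130 0.94 0.66 | 140 0.81 0.81 | 150 0.66 0.94 | 160 0.49 1.04 | 170 0.3 1.11 | 180 0.1 1.15 | 190 -0.1 1.15 | 200 -0.3 1.11 | 210 -0.49 1.04 | 220 -0.66 0.94 | 230 -0.81 0.81 | 240 -0.94 0.66 | 250 -1.04 0.49 | 260 -1.11 0.3 | 270 -1.15 0.1 | 280 -1.15 -0.1 | 290 -1.11 -0.3 | 300 -1.04 -0.49 | 310 -0.94 -0.66 | 320 -0.81 -0.81 | 330 -0.66 -0.94 | 340 -0.49 -1.04 | 350 -0.3 -1.11 | 360 -0.1 -1.15 |
```

>>> move_arm(
  commands=[
    [[0.2, 0.6, 0, 0], [0.3, 0.6, 0, 0], [0, 0, 0, 0]],
  ],
)

```text
clock: 10.2
tool_pos: [0.4966, -0.0219, 0.2937]
orientation: [-9.0, 89.9, -167.2]
force: [0.1, -0.3, -0.5]
opening: 0.0305
```

>>> move_arm(
  commands=[
    [[0, 0, 0, 0], [0, 0, 0, 0], [0, 0, 0, 0], [0, 0, 0, 0]],
  ],
  jaw=0.5,
)

```text
clock: 10.6
tool_pos: [0.4967, -0.0214, 0.2944]
orientation: [50.1, 90.0, -108.0]
force: [1.6, -0.8, -2.1]
opening: 0.0214
```

>>> move_arm(
  commands=[
    [[0.02, 0.1, -1.15, 0], [0.01, 0.3, -1.11, 0], [0.02, 0.49, -1.04, 0], [0.02, 0.66, -0.94, 0]],
  ],
)

```text
clock: 11.0
tool_pos: [0.5432, -0.0195, 0.2937]
orientation: [-148.3, 90.0, 53.6]
force: [-2.4, 0.8, -0.2]
opening: 0.021
```

Turns freely (drag ≈2.5 N) on the expected circle. Continue to 110°.

>>> move_arm(
  commands=[
    [[0.02, 0.81, -0.81, 0], [0.01, 0.94, -0.66, 0], [0.02, 1.04, -0.49, 0], [0.02, 1.11, -0.3, 0], [0.01, 1.15, -0.1, 0], [0.02, 1.15, 0.1, 0], [0.02, 1.11, 0.3, 0]],
  ],
)

```text
clock: 11.7
tool_pos: [0.5882, -0.0817, 0.2926]
orientation: [138.7, 89.9, -19.5]
force: [2.9, 0.9, -2.0]
opening: 0.0216
```

>>> move_arm(
  commands=[
    [[0.01, 1.04, 0.49, 0], [0.02, 0.94, 0.66, 0], [0.02, 0.81, 0.81, 0]],
  ],
)

```text
clock: 12.0
tool_pos: [0.579, -0.115, 0.292]
orientation: [47.3, 90.0, -110.9]
force: [2.9, -0.2, -2.0]
opening: 0.0211
```

>>> move_arm(
  commands=[
    [[0.02, 0.66, 0.94, 0], [0.01, 0.49, 1.04, 0], [0.02, 0.3, 1.11, 0]],
  ],
)

```text
clock: 12.3
tool_pos: [0.5547, -0.1392, 0.2915]
orientation: [-38.0, 89.9, 163.8]
force: [0.2, 3.8, -0.6]
opening: 0.0211
```

>>> move_arm(
  commands=[
    [[0.02, 0.1, 1.15, 0], [0.01, -0.1, 1.15, 0], [0.02, -0.3, 1.11, 0]],
  ],
)

```text
clock: 12.6
tool_pos: [0.5223, -0.1481, 0.291]
orientation: [-131.7, 89.9, 70.1]
force: [2.0, 7.1, -0.4]
opening: 0.0215
```

>>> move_arm(
  commands=[
    [[0.02, -0.57, 1.0, 0], [0.01, -0.7, 0.92, 0], [0.02, -0.81, 0.81, 0]],
  ],
)

```text
clock: 12.9
tool_pos: [0.4897, -0.1392, 0.2906]
orientation: [140.6, 89.9, -17.5]
force: [5.4, 2.4, -4.1]
opening: 0.0214
```

>>> move_arm(
  commands=[
    [[0.02, -0.94, 0.66, 0], [0.01, -1.04, 0.49, 0]],
  ],
)

```text
clock: 13.1
tool_pos: [0.4724, -0.1251, 0.2905]
orientation: [142.4, 89.9, -15.8]
force: [9.6, -0.5, -7.5]
opening: 0.0213
```

Drag is rising (2 → 3.5 → 6.7 N): the foot is meeting the die. Small steps now.

>>> move_arm(
  commands=[
    [[0.05, -0.55, 0.16, 0], [0.05, -0.57, 0.1, 0]],
  ],
)

```text
clock: 13.3
tool_pos: [0.4659, -0.1161, 0.2902]
orientation: [124.5, 89.8, -33.7]
force: [5.2, -4.1, -0.9]
opening: 0.0212
```

```bash
cat >> h.py <<'E'
def drag():
    p,R,o=tool();w=p[:2]-[.5221,-.0821];r=np.hypot(*w);e=w/r;F=np.array(o["force"]);t=np.array([e[1],-e[0]])
    print("t",o["clock"],"alpha",((112-np.degrees(np.arctan2(e[1],e[0])))%360).round(1),"r",r.round(4),"drag",(-F[:2]@t).round(2),"radial in",(-F[:2]@e).round(2),"Fz",F[2].round(2),p.round(4))
E
python3 -c "from h import *;drag()"
```

```text
t 13.3 alpha 260.8 r 0.0657 drag 6.26 radial in 2.34 Fz -0.91 [ 0.4659 -0.1161  0.2902]
```

>>> move_arm(
  commands=[
    [[0.02, -0.57, 0.08, 0], [0.02, -0.57, 0.04, 0]],
  ],
)

```text
clock: 13.5
tool_pos: [0.4609, -0.1065, 0.2901]
orientation: [118.7, 89.8, -39.4]
force: [7.4, -6.0, -1.8]
opening: 0.0213
```

```bash
python3 -c "from h import *;drag()"
```

```text
t 13.5 alpha 270.2 r 0.0659 drag 8.3 radial in 4.62 Fz -1.83 [ 0.4609 -0.1065  0.2901]
```

>>> move_arm(
  commands=[
    [[0.02, -0.6, -0.04, 0], [0.02, -0.6, -0.12, 0]],
  ],
)

```text
clock: 13.7
tool_pos: [0.4575, -0.0954, 0.2899]
orientation: [100.0, 89.7, -58.2]
force: [3.9, -8.4, 1.3]
opening: 0.0213
```

```bash
python3 -c "from h import *;drag()"
```

```text
t 13.7 alpha 280.3 r 0.0659 drag 8.99 radial in 2.08 Fz 1.33 [ 0.4575 -0.0954  0.2899]
```

>>> move_arm(
  commands=[
    [[0.01, -0.5, -0.1, 0], [0.01, -0.5, -0.13, 0]],
  ],
)

```text
clock: 13.9
tool_pos: [0.456, -0.0855, 0.2898]
orientation: [99.2, 89.7, -59.0]
force: [4.9, -8.8, -0.1]
opening: 0.0219
```

```bash
python3 -c "from h import *;drag()"
```

```text
t 13.9 alpha 289.0 r 0.0662 drag 9.03 radial in 4.49 Fz -0.1 [ 0.456  -0.0855  0.2898]
```

Drag has levelled off, and motion is now along the pads' sliding direction: maybe slip. Look.

Run:
```python
from h import *
im,d=snapshot("wrist");a=im[100:340,180:400,::-1]
s,_=snapshot("side");b=s[145:225,230:303,::-1]
cv2.imwrite("pics/c5.png",np.hstack([cv2.resize(a,(440,480)),cv2.resize(b,(360,480))]));drag()
```

```text
t 14.0 alpha 290.2 r 0.066 drag -1.93 radial in 2.55 Fz 5.27 [ 0.4561 -0.0841  0.2897]
```

View pics/c5.png

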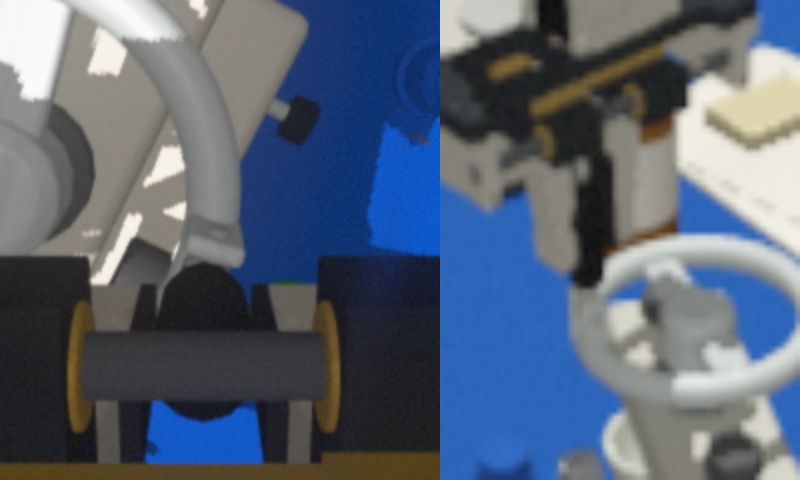

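Wrist crop: grip top at about crop (203,342), lug at (215,245). I'll compute where the handle stands relative to the TCP.

Run:
```python
from h import *
p,R,o=tool();im,d=snapshot("wrist");P=cloud("wrist",d,T=wT(p,R))
v,u=np.mgrid[:420,:560]
k=(d>0)&(u>255)&(u<307)&(v>230)&(v<310)&(im.max(2)<70)
for a in np.arange(.26,.36,.01):
    q=k&(P[...,2]>=a)&(P[...,2]<a+.01)
    if q.sum()>20: print(a.round(2),q.sum(),((P[q].mean(0)-p)@R*1000).round(1),P[q].mean(0).round(4))
# visible lug / rim crop: light-grey pixels above rim top
c=np.array([.5221,-.0821]);r=np.linalg.norm(P[...,:2]-c,axis=-1)
q=(d>0)&(P[...,2]>.258)&(P[...,2]<.275)&(r>.05)&(r<.08)&(v<240)&(im.min(2)>70)
w=P[q].mean(0)[:2]-c;print("lug",q.sum(),P[q].mean(0),"alpha",112-np.degrees(np.arctan2(w[1],w[0]))%360)
# spoke direction: points at rim-plane height with r 26..52
q=(d>0)&(P[...,2]>.232)&(P[...,2]<.256)&(r>.026)&(r<.052);X=P[q][:,:2]-c
print(q.sum(),np.histogram(np.degrees(np.arctan2(X[:,1],X[:,0])),36,(-180,180))[0]);drag()
```

```text
0.27 39 [12.2  8.1  0.3] [ 0.4588 -0.0918  0.2775]
0.28 215 [3.7 8.4 0.3] [ 0.4589 -0.0921  0.2861]
0.29 357 [-5.4  8.3 -0. ] [ 0.4592 -0.0918  0.2952]
0.3 429 [-15.3   8.9  -0.3] [ 0.4596 -0.0922  0.305 ]
0.31 283 [-24.1   9.6   0.2] [ 0.4594 -0.0931  0.3139]
0.32 287 [-33.   -4.1   0.1] [ 0.4544 -0.0803  0.3227]
lug 526 [ 0.45710277 -0.09463528  0.26590268] alpha -78.91597141912945
1954 [  0   0   0   0   0   0  17 310 588 595 393  31   0   0   0   0   0   0
   0   0   0   0   0   0   0  20   0   0   0   0   0   0   0   0   0   0]
t 14.05 alpha 290.5 r 0.066 drag -1.81 radial in 2.47 Fz 5.43 [ 0.4561 -0.0838  0.2897]
```

The handle is centred between the pads and vertical (visible front face +8.5 mm, radius 11), and the wheel is at α≈290: no slip. A bit more.

>>> move_arm(
  commands=[
    [[0.01, -0.43, -0.18, 0], [0.01, -0.42, -0.21, 0]],
  ],
)

```text
clock: 14.25
tool_pos: [0.4561, -0.0765, 0.2896]
orientation: [83.8, 89.7, -74.4]
force: [1.9, -10.0, 5.1]
opening: 0.0215
```

```bash
python3 -c "from h import *;drag()"
```

```text
t 14.25 alpha 296.9 r 0.0663 drag 9.76 radial in 2.75 Fz 5.11 [ 0.4561 -0.0765  0.2896]
```

>>> move_arm(
  commands=[
    [[0.0, -0.2, -0.12, 0], [0.01, -0.2, -0.12, 0], [0, -0.2, -0.13, 0]],
  ],
)

```text
clock: 14.55
tool_pos: [0.457, -0.0696, 0.2895]
orientation: [75.2, 89.8, -82.9]
force: [0.4, -8.6, 6.6]
opening: 0.0212
```

```bash
python3 -c "from h import *;drag()"
```

```text
t 14.55 alpha 302.8 r 0.0663 drag 8.42 radial in 2.0 Fz 6.62 [ 0.457  -0.0696  0.2895]
```

>>> move_arm(
  commands=[
    [[-0.03, -0.19, -0.13, 0], [-0.02, -0.19, -0.14, 0], [0, -0.18, -0.14, 0], [0, -0.17, -0.15, 0]],
  ],
)

```text
clock: 14.95
tool_pos: [0.459, -0.061, 0.2895]
orientation: [58.6, 89.7, -99.6]
force: [0.2, -8.6, 3.8]
opening: 0.0216
```

```bash
python3 -c "from h import *;drag()"
```

```text
t 14.95 alpha 310.5 r 0.0665 drag 8.12 radial in 2.96 Fz 3.78 [ 0.459  -0.061   0.2895]
```

```bash
cat >> h.py <<'E'
def slip():
    p,R,o=tool();im,d=snapshot("wrist");P=cloud("wrist",d,T=wT(p,R));v,u=np.mgrid[:420,:560]
    k=(d>0)&(u>255)&(u<307)&(v>230)&(v<310)&(im.max(2)<70)
    for a in np.arange(.27,.33,.01):
        q=k&(P[...,2]>=a)&(P[...,2]<a+.01)
        if q.sum()>20: print(a.round(2),q.sum(),((P[q].mean(0)-p)@R*1000).round(1),"ymax",(((P[q]-p)@R)[:,1]*1000).max().round(1))
    c=np.array([.5221,-.0821]);r=np.linalg.norm(P[...,:2]-c,axis=-1)
    q=(d>0)&(P[...,2]>.236)&(P[...,2]<.252)&(r>.030)&(r<.052)&(v<230);X=P[q][:,:2]-c
    b=np.degrees(np.arctan2(X[:,1],X[:,0]))%360;h=np.histogram(b,72,(0,360));i=np.nonzero(h[0]>40)[0];print([(int(h[1][j]),int(h[0][j])) for j in i])
    np.savez("pics/slip.npz",im=im,P=P);drag()
E
python3 -c "from h import *;slip()"
```

```text
0.27 44 [12.   9.   0.6] ymax 10.7
0.28 210 [3.3 9.4 0.2] ymax 11.7
0.29 347 [-5.7  9.1 -0.1] ymax 12.0
0.3 434 [-15.5   9.6  -0. ] ymax 12.1
0.31 359 [-24.8  10.2   0.4] ymax 12.0
0.32 233 [-33.   -4.    0.5] ymax -1.9
[(55, 72), (60, 194), (65, 226), (70, 219), (75, 214), (80, 172), (85, 143), (90, 44), (235, 170), (240, 270), (245, 281), (250, 282), (255, 273), (260, 269), (265, 108)]
t 15.0 alpha 310.9 r 0.0664 drag 4.08 radial in 2.39 Fz 3.63 [ 0.4593 -0.0606  0.2895]
```

No slip: spokes at 250° bearing put the wheel at α≈311, same as the TCP. Drag 8 N; continue carefully.

>>> move_arm(
  commands=[
    [[0, -0.25, -0.21, 0], [0, -0.23, -0.22, 0], [0, -0.21, -0.24, 0], [0, -0.18, -0.25, 0]],
  ],
)

```text
clock: 15.4
tool_pos: [0.4636, -0.0501, 0.2894]
orientation: [45.7, 89.7, -112.5]
force: [-2.1, -11.2, 6.1]
opening: 0.0218
```

```bash
python3 -c "from h import *;drag()"
```

```text
t 15.4 alpha 320.7 r 0.0667 drag 10.77 radial in 3.56 Fz 6.08 [ 0.4636 -0.0501  0.2894]
```

Growth now +2.7 N in 10°, as the die contact should give. A last slow bit to confirm.

>>> move_arm(
  commands=[
    [[-0.02, -0.14, -0.18, 0], [-0.02, -0.13, -0.19, 0], [0, -0.12, -0.19, 0]],
  ],
)

```text
clock: 15.7
tool_pos: [0.467, -0.0444, 0.2893]
orientation: [36.4, 89.6, -121.8]
force: [-1.8, -12.0, 3.2]
opening: 0.0216
```

Run:
```python
from h import *
drag();slip()
s,_=snapshot("scene");t,_=snapshot("side")
cv2.imwrite("pics/c6.png",np.hstack([cv2.resize(s[195:265,225:295,::-1],(400,400),interpolation=2),cv2.resize(t[195:285,240:330,::-1],(400,400),interpolation=2)]))
```

```text
t 15.7 alpha 326.4 r 0.0668 drag 10.93 radial in 5.32 Fz 3.18 [ 0.467  -0.0444  0.2893]
0.27 36 [11.8  9.6  0.2] ymax 10.8
0.28 218 [3.4 9.4 0.4] ymax 11.6
0.29 343 [-5.9  9.2 -0.1] ymax 11.9
0.3 432 [-15.7   9.7   0.2] ymax 12.0
0.31 358 [-25.1  10.    0.6] ymax 12.0
0.32 229 [-32.9  -4.    0.6] ymax -1.8
[(40, 100), (45, 232), (50, 243), (55, 239), (60, 238), (65, 229), (70, 139), (215, 56), (220, 200), (225, 273), (230, 281), (235, 283), (240, 287), (245, 252), (250, 81)]
t 15.75 alpha 326.8 r 0.0667 drag 5.85 radial in 4.71 Fz 2.38 [ 0.4673 -0.044   0.2893]
```

View pics/c6.png

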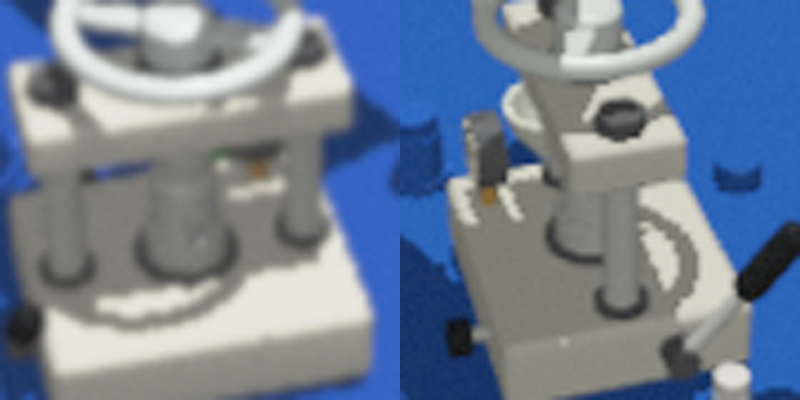

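The foot itself is hidden behind the crosshead; die looks straight on its ram. Short calls include start-up acceleration of the gripper, so I take one steady, slow reading.

>>> move_arm(
  commands=[
    [[0, -0.06, -0.1, 0], [0, -0.05, -0.1, 0], [0, -0.05, -0.1, 0], [0, -0.05, -0.1, 0], [0, -0.05, -0.1, 0], [0, -0.05, -0.11, 0]],
  ],
)

```text
clock: 16.45
tool_pos: [0.4711, -0.0391, 0.2892]
orientation: [28.8, 89.6, -129.4]
force: [-4.7, -10.7, 4.0]
opening: 0.021
```

```bash
python3 -c "from h import *;drag()"
```

```text
t 16.45 alpha 332.1 r 0.0667 drag 11.25 radial in 3.33 Fz 4.01 [ 0.4711 -0.0391  0.2892]
```

Steady slow drag 11.3 N: inside the snug 8–14 N band. Hold briefly, release and lift away.

>>> move_arm(
  commands=[
    [[0, 0, 0, 0], [0, 0, 0, 0], [0, 0, 0, 0]],
  ],
)

```text
clock: 16.75
tool_pos: [0.4718, -0.0383, 0.2892]
orientation: [32.6, 89.8, -125.6]
force: [-1.7, -7.6, 2.7]
opening: 0.0214
```

>>> move_arm(
  commands=[
    [[0, 0, 0, 0], [0, 0, 0, 0], [0, 0, 0, 0], [0, 0, 0, 0]],
  ],
  jaw=3.8,
)

```text
clock: 17.15
tool_pos: [0.4732, -0.0362, 0.2887]
orientation: [-34.6, 90.0, 167.2]
force: [-0.7, 0.4, -0.1]
opening: 0.0373
```

>>> move_arm(
  commands=[
    [[-1, 0, 0, 0], [-2, 0, 0, 0], [-3, 0, 0, 0], [-3, 0, 0, 0], [-3, 0, 0, 0], [-1, 0, 0, 0], [0, 0, 0, 0], [0, 0, 0, 0]],
  ],
)

```text
clock: 17.95
tool_pos: [0.4731, -0.0361, 0.4181]
orientation: [-38.2, 89.9, 163.6]
force: [-1.0, -0.0, 0.4]
opening: 0.0384
```

Run:
```python
from h import *
p,R,o=tool();print(p,o["opening"],o["force"])
s,ds=snapshot("scene");t,dt=snapshot("side")
z=np.load("pics/side0.npz");P0=cloud("side",z["d"]);P1=cloud("side",dt)
for n,d,im,(x0,y0) in(("scene",ds,s,(220,150)),("side",dt,t,(240,150))):
    P=cloud(n,d);c=np.array([.5221,-.0821]);r=np.linalg.norm(P[...,:2]-c,axis=-1)
    k=(d>0)&(r<.078)&(P[...,2]>.275)&(P[...,2]<.335)&(im.max(2)<80)
    for a in(.275,.295,.315):
        q=k&(P[...,2]>a)&(P[...,2]<a+.02)
        if q.any(): w=P[q].mean(0);print(n,a,q.sum(),w.round(4),112-np.degrees(np.arctan2(w[1]-c[1],w[0]-c[0])))
cv2.imwrite("pics/c7.png",np.hstack([cv2.resize(s[150:270,200:320,::-1],(400,400),interpolation=2),cv2.resize(t[150:290,210:350,::-1],(400,400),interpolation=2)]))
```

```text
[ 0.4731135  -0.03614461  0.41810003] 0.03836344123428197 [-1.01329493 -0.03760159  0.38648668]
scene 0.275 21 [ 0.4791 -0.0447  0.2856] -26.998634259235985
scene 0.295 31 [ 0.4791 -0.0422  0.3054] -25.14573189984489
scene 0.315 22 [ 0.4752 -0.0416  0.3209] -27.236440552646513
side 0.275 39 [ 0.4709 -0.0455  0.2862] -32.4111901100039
side 0.295 42 [ 0.4698 -0.0464  0.3048] -33.68993770602589
side 0.315 30 [ 0.4705 -0.0432  0.3191] -31.003749970639376
```

View pics/c7.png

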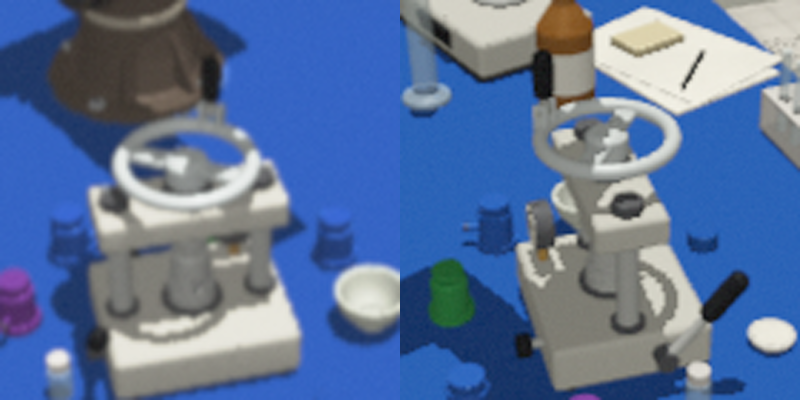

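The handle stands vertical in both views, the wheel stayed at about 330°, the die and bystanders look undisturbed, and the robot is clear. Handing in.

```bash
python3 -c "from plant import *;print(close_job())"
```

```text
the job is handed in; nothing more can be done
None
```

I folded the crank handle up to its stop and wound the screw about 330° clockwise by it. The last slow, steady reading was about 11.3 N drag at the handle, inside the 8–14 N snug range. I then let go, lifted clear and handed the job in at about 18 s of robot time; no verdict was reported.

**Last checks:**
- The handle stands vertical in both camera views and the wheel has stayed where I left it.
- The die looks upright on the ram, the things on the bench in view look unmoved, and the wrist force reads about zero.

**What did not go cleanly:**
- The first lift left the handle about 10° short of upright, so I regripped it higher and pulled it to the stop.
- From about 250° to 310° the drag stayed between 6 and 10 N without growing steadily. I put this down to the gripper's own acceleration in short moves. A wrist-camera check showed no slip of the grip. From 310° on, the drag rose at about the expected rate at first, 8.1 to 10.8 N in 10°, but only about 0.5 N over the last 11°.
- The crosshead hides the screw's foot, so its contact with the die is inferred from the drag. The force on the die was not measured.

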